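# Open the hitch coupler for greasing

### The arm

A 7-joint arm with a two-finger parallel gripper is mounted at the origin on a cart in front of the work surface, level with it; the furniture and walls round the work are solid. World frame = base frame: x ahead of the robot, y to its left, z up, the work surface at z = 0. Lengths are in m, angles in rad, forces in N, time in s.
With the tool pointing down it reaches from about 0.375 to 0.925 m from the base axis. Payload 3.1 kg.
Tool frame: the origin (TCP) lies between the finger pads; the fingertips stand 19 mm ahead of it and the grasp point (between the pads) is the TCP; z points along the fingers, y is the line along which they close (so a half turn about z gives the same grasp; the last joint's range is limited). The gripper opens to 85 mm and grips with 20 to 120 N. Pads are 22 mm wide; open, the fingers measure 114 mm over their backs; the gripper's body (76 mm by 85 mm) begins 54 mm behind the grasp point. The pads swing forward as they close: fully open they stand 13 mm farther back than shut.
Start: joints at [-1.332, 0.383, 0.044, 1.598, -0.018, 1.161, -0.05], TCP at [0.215, 0.613, 0.25] pointing down, gripper open.
Joint ranges: [-2.61, 2.61], [-0.41, 2.15], [-1.48, 1.57], [0, 2.5], [-1.57, 4.71], [0.05, 1.97], [-2.85, 2.85]. Speed limits (rad/s): [2.79, 2.79, 3.14, 3.14, 3.14, 3.14, 3.14].

### API

Orientations are given as a unit quaternion [x, y, z, w].
In Python, from bench import move_ptp, movel, move_j, move_gripper, pause, inverse_kinematics, read_camera, camera_params, MotionError, sign_off, look_for, tip_of, read_time_s, read_qpos, read_joint_vel, read_effort, read_eef_pos, read_tcp_rot, read_ft_force, read_ft_torque, read_finger_gap, read_grasp_force gives the robot as it stands. Calls block until the motion is done:
- move_ptp(position, orientation): joint-space move of the TCP to a pose.
- movel(position, orientation=None, speed=0.15): straight line of the TCP; orientation=None keeps the orientation; speed is the mean speed in m/s.
- move_j(angles): joint-space move.
- move_gripper(opening, effort=None): finger opening in m; effort is the grip in N (None keeps the last); returns when the fingers have stopped.
- pause(seconds).
- inverse_kinematics(position, orientation): joint angles nearest the present ones, or None.
- read_camera(name): name is "scene" or "top" or "wrist"; returns the picture (400x640x3 uint8, red, green, blue); there is no depth.
- camera_params(name): a dict with "K" (3x3 intrinsics, pixels), "camera_from_world" (4x4, takes a point from world to camera coordinates). Camera axes: x right, y down, z forward; pixel columns grow to the right and rows downward; lengths in m; the calibration is good to about 2 mm. A picture is of the moment at which its call begins: read the wrist's pose just before it. camera_params takes no time and is no camera call; for the wrist camera it gives the pose at the moment of the call.
A pose or a line that the arm cannot do raises MotionError and nothing moves.
- sign_off(): hands the job in; it is judged then, once.
Trained networks look in the newest picture that a camera, given by its name, has taken for a name from the list of things; names that differ only in an ending like _2 or _b are one class to them, and where a whole thing is asked for, a point or a joint stands for the part that bears it (a point fixed in the world has none). Each returns a list of dicts, best first, with "confidence" (0 to 1); they miss things now and then, are a little off and sometimes report something else, mostly with a low value. They report only what shows in the picture. A call takes as long as a camera call. They do not tell look-alikes from the thing itself.
- look_for(camera, name): "at" ([column, row] in pixels, amid what is visible of it).
- tip_of(camera, name): "at" ([column, row] in pixels: a listed point, or the origin of a listed thing).
Readings, each from a call of its own:
- read_time_s(): time.
- read_qpos(): joint angles.
- read_joint_vel(): joint speeds.
- read_effort(): joint torques, N m.
- read_eef_pos(): TCP position.
- read_tcp_rot(): TCP orientation.
- read_ft_force(): force on the tool from outside, world axes, zero at the start.
- read_ft_torque(): the same for the moment, N m.
- read_finger_gap(): finger opening in m.
- read_grasp_force(): force on a finger pad.
Only numpy, scipy, OpenCV 4.12 (cv2) and the standard library are available. Lean on these libraries where they do the work, as an engineer would, in place of code of your own. Each camera call takes 0.05 s, during which the arm holds its last target. There are 200 camera calls.

### The job

Get the trailer hitch ready for greasing: first set the grease tin upright on the small raised round perch of the hitch stand and let go of it. Then, with the tongue still down, pull the coupler's spring latch fully out sideways by its spool-shaped pull, and lift the tongue off the ball until the coupler is about 8 cm higher. Finish while still holding the tongue raised by the latch pull, with the tin on its perch; leave the loose bolt and the flat steel offcut beside the work where they lie.

Things in the scene. Friction and masses are not known exactly. Their poses are not given: they have to be found in the camera images.
- tin_center (a point): Centre (half-way up) of the grease tin: a round closed tin, green lid on a white can, 66 mm diameter, 26 mm high, 0.12 kg, standing upright at the start on the thin grey steel plate (3 mm) that lies on the bench.
- perch_top (a point): Centre of the top face of the perch at the right end (-y end) of the hitch stand: a disc of 40 mm diameter with a black rubber face on a thin post, top 70 mm above the bench. Its axes are those of the fixed hitch stand: x across the stand (away from the latch side), y along the stand from perch to tongue hinge, z up. Along the stand's y the perch lies 105 mm from the ball and 295 mm from the tongue hinge.
- tongue_hinge (a point): Centre of the tongue's hinge pin, on the left (+y) part of the fixed stand, 85 mm above the bench. Axes as for perch_top; the tongue turns about the line through this point along x.
- coupler: Red coupler housing, 70 x 80 mm across, at the free end of the blue 30 mm square tongue tube. Origin in the middle of its socket, at the centre of the 50 mm ball while coupled, 75 mm above the bench, 190 mm from the hinge along -y. Axes as the stand's while the tongue is down; its flat top is 35 mm above the origin, the small dome on it reaches 43 mm. Tongue, coupler and latch together weigh about 0.6 kg.
- latch_neck (a point): Middle of the neck of the latch pull, on the -x side of the coupler (the side toward the robot): a round steel neck of 14 mm diameter lying level along x, 42 mm long, between a steel plate on the coupler side and a black end disc of 30 mm diameter. In the coupler's axes it lies 82 mm out along -x and 20 mm above the coupler origin when the latch is shut. Free space on both sides along y. The neck may turn in the grip about its own axis as the tongue rises.
- latch (a joint): Latch travel in m: 0 shut (its bolt is under the flat underside of the ball, so the tongue cannot rise), 0.016 fully pulled out along the coupler's -x. The spring pushes it shut with 3 N at 0 and 8 N at full travel; the ball is free from about 0.007.
- tongue (a joint): Tongue angle in rad: 0 down on the ball, growing as the coupler end rises about the hinge, stop at 0.7; 0.42 raises the coupler by about 80 mm. It falls back when not held.
- bolt_m12: Steel bolt lying flat, 62 x 22 x 19 mm; to be left alone.
- flat_offcut: Flat grey steel offcut lying in front of the stand, 125 x 40 x 10 mm; to be left alone.
Things that resemble listed ones, but are neither listed nor needed, are in the scene too. What is shaped like the part that bears tin_center but purple is not meant.

How it is judged:
On the way, in this order (a step that is already met when the one before it is completed fails the run):
1. the tin stands upright on the perch, let go (horizontal distance between tin_center and perch_top below 0.016 m and z of tin_center in the frame of perch_top between 0.009 and 0.018 m and angle between tin_center's own z axis and vertical below 0.12 rad and contact force between each of the arm, the fingers and grease_tin below 0.1 N), for 0.3 s.
2. the latch is pulled out while the tongue is still down (value of joint latch above 0.01 m and value of joint tongue below 0.06 rad), for 0.1 s.
At the end, for the whole second after the job is handed in: The gripper holds the latch pull (or the coupler) with the tongue raised and still at more than 0.29 rad (coupler about 55 mm up), and the tin stands upright on the perch within 18 mm of its centre (value of joint tongue above 0.29 rad and contact force between the fingers and coupler above 1 N and velocity of joint tongue between -0.05 and 0.05 rad/s and horizontal distance between tin_center and perch_top below 0.018 m and z of tin_center in the frame of perch_top between 0.009 and 0.018 m and angle between tin_center's own z axis and vertical below 0.12 rad and contact force between coupler and grease_tin below 0.1 N); the arm keeps its last pose, push and grip.
It fails at once if the bolt was moved more than 3 cm (distance of bolt_m12 from where it was at the start of the episode above 0.03 m).
It fails at once if the flat steel offcut was moved more than 3 cm (distance of flat_offcut from where it was at the start of the episode above 0.03 m).
It also fails if it takes over 48 s, if anything falls off the work surface, if the arm or the gripper's body presses on something with over 40 N, if the wrist force passes 120 N, or if a joint passes its speed limit or range.

## Working session

There is one attempt and no reset: what is moved stays moved. The work goes in short steps, each a Python script; the robot and the scene stay as the last script left them, time stands still between calls to the robot, and variables do not carry over. Pictures are saved under pics/ and viewed, at most 10 in all, crops included, and the job is handed in when it is done.

```bash
mkdir -p pics; ls; cat > h.py <<'E'
import numpy as np, cv2
from bench import *
def P(c):
    p=camera_params(c); return np.array(p["K"]),np.array(p["camera_from_world"])
def ray(c,uv,p=None):
    K,T=p or P(c); R=T[:3,:3]; d=R.T@np.linalg.inv(K)@np.array([uv[0],uv[1],1.]); return -R.T@T[:3,3],d/np.linalg.norm(d)
def atz(c,uv,z,p=None):
    o,d=ray(c,uv,p); return o+d*(z-o[2])/d[2]
def tri(*rays):
    A=sum(np.eye(3)-np.outer(d,d) for o,d in rays); b=sum((np.eye(3)-np.outer(d,d))@o for o,d in rays)
    x=np.linalg.solve(A,b); return x,[round(float(np.linalg.norm(np.cross(x-o,d))),4) for o,d in rays]
def proj(c,X,p=None):
    K,T=p or P(c); q=K@(T[:3,:3]@np.array(X)+T[:3,3]); return q[:2]/q[2]
def save(n,im): cv2.imwrite('pics/'+n,cv2.cvtColor(im,cv2.COLOR_RGB2BGR))
E
python3 - <<'E'
from h import *
a=read_camera('scene');b=read_camera('top')
save('s.png',a);save('t.png',b)
for c in('scene','top'):
    for n in['tin_center','perch_top','tongue_hinge','coupler','latch_neck','bolt_m12','flat_offcut']:
        print(c,n,[(np.round(r['at']).tolist(),round(r['confidence'],2)) for r in tip_of(c,n)[:4]])
    o=ray(c,(320,200));print(o)
print(read_time_s(),read_tcp_rot())
E
```

```text
pics
scene tin_center [([317.0, 285.0], 0.69), ([306.0, 218.0], 0.68)]
scene perch_top [([360.0, 157.0], 0.61)]
scene tongue_hinge [([274.0, 168.0], 0.8), ([330.0, 162.0], 0.32)]
scene coupler [([329.0, 158.0], 0.6)]
scene latch_neck [([339.0, 169.0], 0.76)]
scene bolt_m12 [([258.0, 252.0], 0.47)]
scene flat_offcut [([344.0, 205.0], 0.58)]
(array([-0.62314438,  0.81226746,  0.8824658 ]), array([ 0.69770642, -0.45501419, -0.55332435]))
top tin_center [([302.0, 196.0], 0.88), ([251.0, 292.0], 0.8)]
top perch_top [([424.0, 146.0], 0.55)]
top tongue_hinge []
top coupler [([383.0, 136.0], 0.84)]
top latch_neck [([374.0, 166.0], 0.52), ([307.0, 114.0], 0.15)]
top bolt_m12 [([235.0, 211.0], 0.7)]
top flat_offcut [([356.0, 203.0], 0.94)]
(array([0.28178477, 0.14235244, 1.03943529]), array([ 0.12266066, -0.00585941, -0.99243137]))
0.8 [ 1.67565447e-01  9.85860954e-01  3.72349975e-06 -7.30726384e-06]
```

View pics/s.png

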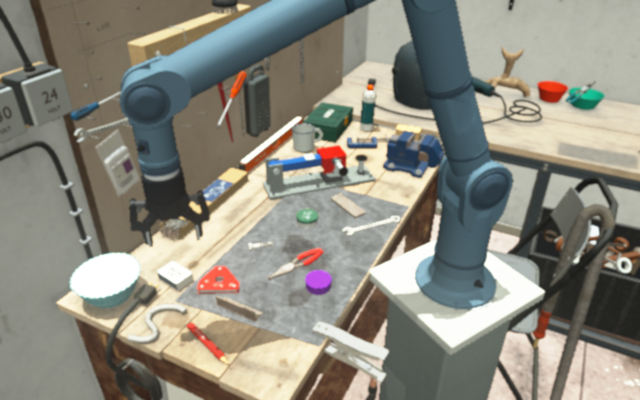

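View pics/t.png

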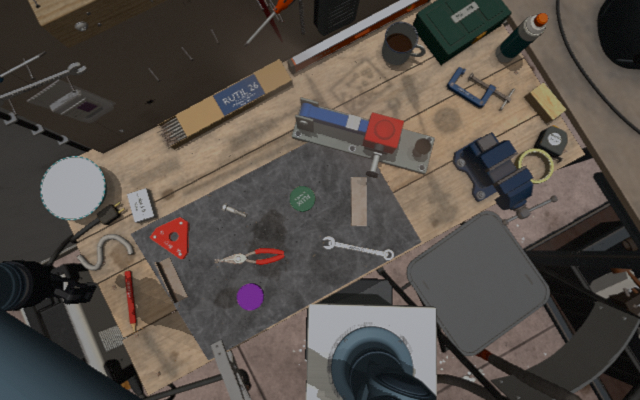

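```bash
python3 - <<'E'
from h import *
S=lambda u:ray('scene',u);T=lambda u:ray('top',u)
for n,s,t in[('tinA',(306,218),(302,196)),('tinB',(317,285),(251,292)),('perch',(360,157),(424,146)),('coup',(329,158),(383,136)),('neck',(339,169),(374,166)),('bolt',(258,252),(235,211)),('off',(344,205),(356,203))]:
    x,e=tri(S(s),T(t));print(n,x.round(3),e)
E
```

```text
tinA [0.418 0.182 0.012] [0.0002, 0.0002]
tinB [0.173 0.302 0.001] [0.0005, 0.0005]
perch [ 0.544 -0.111  0.069] [0.0038, 0.0038]
coup [ 0.563 -0.004  0.087] [0.0074, 0.0074]
neck [0.487 0.014 0.09 ] [0.0041, 0.0041]
bolt [ 0.378  0.357 -0.011] [0.0027, 0.0027]
off [0.406 0.049 0.015] [0.0047, 0.0047]
```

Candidates for the tin: the green lid at scene (306,218) / top (302,196), and a purple look-alike at scene (317,285) / top (251,292). The green one fits the description. The stand is at top (295–430, 105–170), with the perch at (424,146) and the latch pull at (374,166). I'll check these with the wrist camera.

```bash
cat >> h.py <<'E'
from scipy.spatial.transform import Rotation as Ro
def down(ydir):
    y=np.array([*ydir,0.]);y/=np.linalg.norm(y);z=np.array([0,0,-1.]);return Ro.from_matrix(np.c_[np.cross(y,z),y,z]).as_quat()
def look(tag,names):
    p=P('wrist');im=read_camera('wrist');save(tag+'.png',im);o={}
    for n in names:
        r=tip_of('wrist',n);o[n]=[(ray('wrist',q['at'],p),q['at'],q['confidence']) for q in r]
        print(tag,n,[(np.round(q['at']).tolist(),round(q['confidence'],2)) for q in r[:3]])
    return o
E
python3 - <<'E'
from h import *
import pickle
N=['tin_center','perch_top','tongue_hinge','coupler','latch_neck']
for s in(1,-1):
    q=down((s*.973,-s*.23)); print(s,inverse_kinematics([.42,.182,.25],q),inverse_kinematics([.54,-.108,.1],q))
    q=down((s*.23,s*.973)); print(s,inverse_kinematics([.487,.014,.095],q))
for s in(1,-1):
    q=down((s*.973,-s*.23))
    if inverse_kinematics([.42,.182,.25],q) is not None: break
move_ptp([.40,.15,.30],q);a=look('w1',N)
p=P('wrist');print(ray('wrist',(320,200)))
move_ptp([.46,.0,.30],q);b=look('w2',N)
pickle.dump((a,b),open('ab.pkl','wb'))
print(read_time_s())
c=cv2.hconcat([cv2.imread('pics/w1.png'),cv2.imread('pics/w2.png')]);cv2.imwrite('pics/w12.png',cv2.resize(c,(800,250)))
E
```

```text
1 [-1.01114928 -0.00470398  0.51678263  2.06223699  0.0026304   1.0834468
 -0.72772472] [-0.68644721  0.6120438   1.01818393  1.98810873 -0.66316401  0.91796904
  0.44955945]
1 [-0.64457678  0.33398521  0.60216372  2.12663694 -0.2742572   0.75541931
  1.47203057]
-1 [-7.23035049e-01  7.61639269e-03  2.26027730e-01  2.05088168e+00
 -1.93194489e-03  1.08328908e+00  2.41336244e+00] [-0.853072    0.95486114  1.36882581  1.99277947 -1.04878577  1.1745142
 -2.405599  ]
-1 [-0.81395438  0.38508681  0.80655166  2.13288618 -0.39763755  0.77578549
 -1.55703382]
w1 tin_center [([318.0, 138.0], 0.94), ([87.0, 82.0], 0.58)]
w1 perch_top [([343.0, 236.0], 0.4)]
w1 tongue_hinge [([531.0, 101.0], 0.67)]
w1 coupler [([491.0, 276.0], 0.86)]
w1 latch_neck [([424.0, 280.0], 0.88)]
(array([0.41691025, 0.22391135, 0.42376192]), array([-0.05773214, -0.27777169, -0.95891078]))
w2 tin_center [([231.0, 10.0], 0.7)]
w2 perch_top [([409.0, 250.0], 0.78), ([269.0, 140.0], 0.37)]
w2 tongue_hinge []
w2 coupler [([422.0, 158.0], 0.93)]
w2 latch_neck [([343.0, 159.0], 0.57)]
3.9167
```

View pics/w12.png

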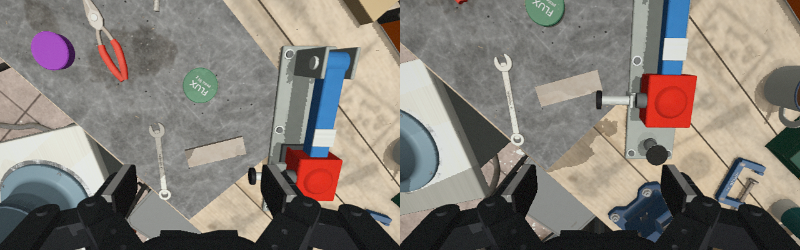

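The wrist views show the green tin at w1 (318,138), with the purple one off at (87,82). In w2 the coupler is at (422,158), the latch pull at (343,159) and the perch at (409,250). I'll triangulate these and check the tin in a crop.

```bash
python3 - <<'E'
from h import *
import pickle
a,b=pickle.load(open('ab.pkl','rb'))
S=lambda u:ray('scene',u);T=lambda u:ray('top',u)
R={'tin':[a['tin_center'][0][0],T((302,196)),S((306,218))],
'tin2':[a['tin_center'][0][0],b['tin_center'][0][0]],
'perch':[b['perch_top'][0][0],T((424,146)),S((360,157))],
'coup':[a['coupler'][0][0],b['coupler'][0][0],T((383,136)),S((329,158))],
'neck':[a['latch_neck'][0][0],b['latch_neck'][0][0],T((374,166)),S((339,169))],
'neckw':[a['latch_neck'][0][0],b['latch_neck'][0][0]],
'hinge':[a['tongue_hinge'][0][0],S((274,168))]}
for k,v in R.items(): print(k,*tri(*v))
for k,d,z in[('tin_center',a,.016),('perch_top',b,.07),('coupler',b,.075),('coupler',a,.075),('latch_neck',b,.095),('latch_neck',a,.095),('tongue_hinge',a,.085)]:
    o,r=d[k][0][0];print(k,o+r*(z-o[2])/r[2])
im=cv2.imread('pics/w1.png')[60:220,220:420];cv2.imwrite('pics/crop.png',cv2.resize(im,None,fx=3,fy=3))
E
```

```text
tin [0.41248984 0.18319762 0.01622811] [0.005, 0.0047, 0.0019]
tin2 [0.40796986 0.18291201 0.01889685] [0.0004, 0.0004]
perch [ 0.54224045 -0.10950599  0.07011468] [0.0018, 0.0037, 0.0043]
coup [ 0.56407567 -0.00420179  0.08570883] [0.0019, 0.0013, 0.0079, 0.007]
neck [0.48780397 0.0132161  0.08958873] [0.0011, 0.0009, 0.0042, 0.0041]
neckw [0.48823034 0.01327055 0.09146387] [0.0004, 0.0004]
hinge [0.61734874 0.17578532 0.08085573] [0.0006, 0.0006]
tin_center [0.40749812 0.18244932 0.016     ]
perch_top [ 0.54043916 -0.10934281  0.07      ]
coupler [ 0.56815742 -0.00696084  0.075     ]
coupler [ 0.56733233 -0.00942966  0.075     ]
latch_neck [0.48849393 0.01406487 0.095     ]
latch_neck [0.48708947 0.01536058 0.095     ]
tongue_hinge [0.61532584 0.17684216 0.085     ]
```

View pics/crop.png

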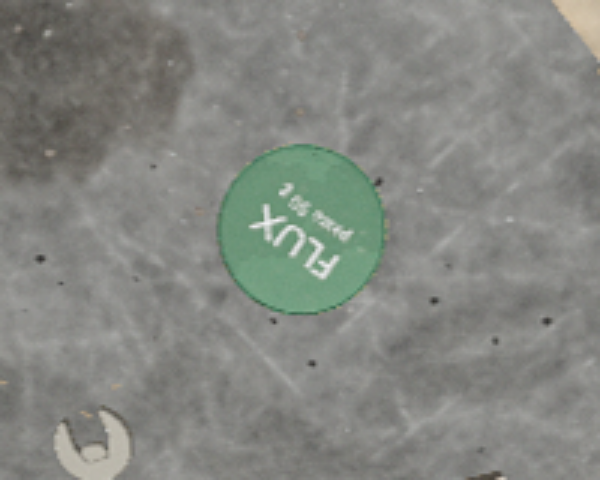

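The crop shows the green-lidded tin, centred at w1 (320,136). The views disagree by about 1 cm in x, so I'll fit the green lid by colour in all of them.

```bash
python3 - <<'E'
from h import *
import pickle
q=down((.973,-.23))
move_ptp([.409,.13,.22],q)
pw=P('wrist');im=read_camera('wrist');save('w3.png',im)
def green(im,near):
    h=cv2.cvtColor(im,cv2.COLOR_RGB2HSV);m=cv2.inRange(h,(50,60,40),(85,255,255));m=cv2.morphologyEx(m,cv2.MORPH_CLOSE,np.ones((9,9)))
    n,l,s,c=cv2.connectedComponentsWithStats(m)
    i=min([i for i in range(1,n) if s[i,4]>50],key=lambda i:np.hypot(*(c[i]-near)));return c[i],s[i]
def ld(f): return cv2.cvtColor(cv2.imread('pics/'+f),cv2.COLOR_BGR2RGB)
for c,i,near,p in[('scene',ld('s.png'),(306,215),P('scene')),('top',ld('t.png'),(302,197),P('top')),('wrist',im,proj('wrist',(.409,.182,.029),pw),pw)]:
    uv,s=green(i,near);print(c,uv,s,atz(c,uv,.029,p))
print(read_time_s())
for r in tip_of('wrist','tin_center')[:2]:print(r,atz('wrist',r['at'],.016,pw))
E
```

```text
scene [306.80519481 215.83549784] [297 210  21  13 231] [0.40458847 0.1871609  0.029     ]
top [301.9980198 198.4      ] [290 186  25  26 505] [0.40938176 0.18149383 0.029     ]
wrist [304.39735924 123.62032885] [ 270   88   70   73 4014] [0.41083916 0.18494496 0.029     ]
4.65
{'at': [306.7, 125.3], 'confidence': 0.82} [0.41192673 0.1822092  0.016     ]
{'at': [4.9, 57.7], 'confidence': 0.78} [0.16384685 0.30140805 0.016     ]
```

```bash
python3 - <<'E'
from h import *
q=down((.967,-.253))
move_ptp([.410,.183,.11],q); movel([.410,.183,.026],speed=.1)
print('F',read_ft_force())
move_gripper(.055,30);print(read_finger_gap(),read_grasp_force(),read_eef_pos())
movel([.410,.183,.18],speed=.15)
print(read_finger_gap(),read_ft_force())
move_ptp([.541,-.110,.17],q); movel([.541,-.110,.105],speed=.1)
z=.105;f0=read_ft_force()[2]
while z>.088:
    z-=.002; movel([.541,-.110,z],speed=.03); f=read_ft_force()[2]-f0; 
    if f>2: break
print('z',z,f,read_eef_pos(),read_time_s())
look('w4',['perch_top','tin_center'])
E
```

```text
F [ 0.76657199 -0.81541263 -0.08665077]
0.06183116994492364 30.988516844809055 [0.41045639 0.18340491 0.02707263]
0.06203428282883786 [-0.0151151   0.25766351 -2.01409904]
z 0.09299999999999999 8.063645962217036 [ 0.5412171  -0.11015783  0.0942563 ] 11.3
w4 perch_top []
w4 tin_center [([318.0, 274.0], 0.87)]
```

```bash
python3 - <<'E'
from h import *
print(atz('wrist',(318,274),.083),read_ft_force(),read_finger_gap())
E
```

```text
[ 0.54138426 -0.10908087  0.083     ] [-2.60417011  1.43371394  7.59877637] 0.06204336121111925
```

View pics/w4.png

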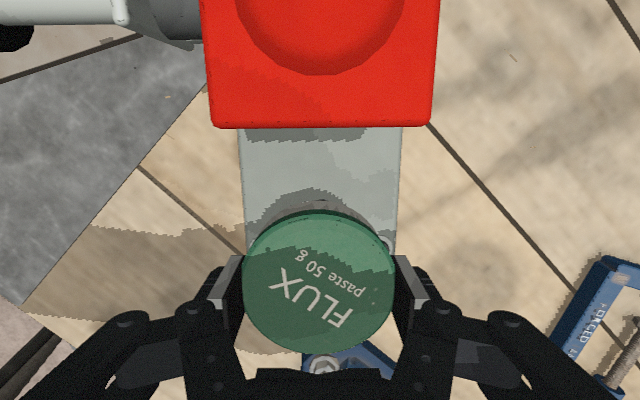

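The tin is held centrally (318,274), in line with the stand and resting on the perch with about 8 N. I'll release it, retract and check.

```bash
python3 - <<'E'
from h import *
import pickle
movel([.541,-.110,.0945],speed=.03);print(read_ft_force())
move_gripper(.085);pause(.2)
movel([.541,-.110,.19],speed=.12)
# view for tin check and neck
q=down((.253,.967))
sol=inverse_kinematics([.488,.013,.22],q);print(sol,read_qpos())
move_ptp([.488,.013,.22],q)
o=look('w5',['tin_center','perch_top','coupler','latch_neck'])
for k,z in[('tin_center',.083),('coupler',.075),('latch_neck',.095)]:
    if o[k]: a,d=o[k][0][0];print(k,a+d*(z-a[2])/d[2])
print(P('wrist')[1],read_time_s())
E
```

```text
[ 0.51120469  0.21998364 -0.89637749]
[-0.72484426  0.11251564  0.6571932   2.03473652 -0.08062752  1.01908958
  1.28650864] [-0.64124392  0.37550213  0.92134087  1.92668254 -0.35173707  1.01124005
  0.18214367]
w5 tin_center []
w5 perch_top []
w5 coupler [([322.0, 286.0], 0.97)]
w5 latch_neck [([320.0, 202.0], 0.88)]
coupler [ 0.57004635 -0.00483759  0.075     ]
latch_neck [0.48867801 0.01458687 0.095     ]
[[ 2.54297934e-01  9.67125855e-01 -3.77141308e-04 -1.36362623e-01]
 [ 9.24316088e-01 -2.42926676e-01  2.94323629e-01 -4.77378274e-01]
 [ 2.84556374e-01 -7.51944885e-02 -9.55705739e-01  2.12563169e-01]
 [ 0.00000000e+00  0.00000000e+00  0.00000000e+00  1.00000000e+00]] 14.475
```

View pics/w5.png

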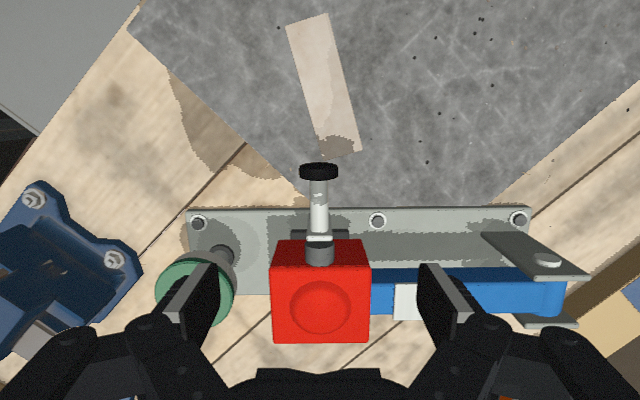

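The tin stands on the perch at about (195,285). The neck is at (320,205) with free space on both sides for the pads. Next I'll grip the neck and pull the latch.

```bash
python3 - <<'E'
from h import *
import pickle
a,b=pickle.load(open('ab.pkl','rb'))
print(tri(a['latch_neck'][0][0],b['latch_neck'][0][0],ray('wrist',(320,203))))
n=np.array([.488,.0137,.094])
movel(n+[0,0,.05],speed=.12);movel(n,speed=.08);print(read_ft_force(),read_eef_pos())
move_gripper(0.0,60);print(read_finger_gap(),read_grasp_force(),read_ft_force(),read_eef_pos())
x=np.array([.967,-.253,0])
for d in(.004,.008,.012,.0155):
    movel(n-x*d,speed=.03);print(d,read_eef_pos(),read_ft_force(),read_finger_gap())
pause(.2)
im=read_camera('wrist');save('w6.png',im);print(read_time_s())
E
```

```text
(array([0.48858831, 0.01398177, 0.09355394]), [0.0012, 0.0002, 0.0012])
[ 0.34736346 -0.50354677  0.52585831] [0.48827077 0.0135575  0.09407581]
0.011848673623862068 58.46972644329071 [-2.19080565 -2.74650297  4.05673357] [0.4878636  0.01293023 0.09424244]
0.004 [0.4853383  0.0136419  0.09434621] [ 2.42045481 -4.45920485 -0.57243835] 0.012269457845546505
0.008 [0.48196165 0.0144867  0.094387  ] [ 4.06713141 -4.00417056 -1.67875842] 0.011944389961676353
0.012 [0.47856736 0.01537478 0.09443627] [ 5.32084996 -6.12363377 -2.65441388] 0.011857866616782585
0.0155 [0.47563722 0.01610172 0.09449426] [ 5.37652171 -5.54486991 -4.32690839] 0.012500765527068075
18.0667
```

View pics/w6.png

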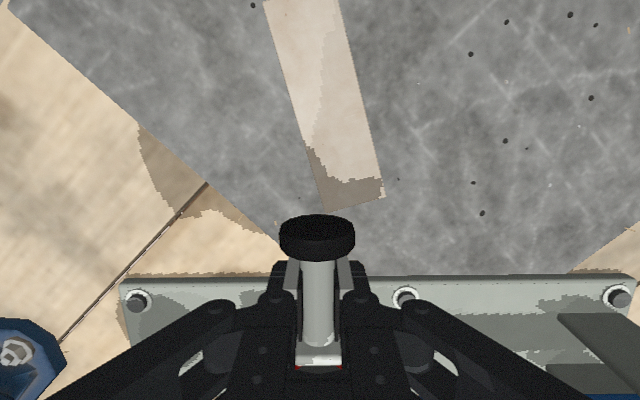

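The fingers hold the neck between the plate and the disc (disc at 317,237), and the TCP has moved 12.6 mm. I'll pull to the stop, then lift along the arc.

```bash
python3 - <<'E'
from h import *
n=np.array([.488,.0137,.094]);x=np.array([.967,-.253,0]);y=np.array([.253,.967,0])
e0=np.array([.48786,.01293,.09424])
for d in(.0175,.0195):
    movel(n-x*d,speed=.03);print(d,(np.array(read_eef_pos())-e0)@-x,np.array(read_ft_force())@x,read_ft_force())
pause(.3)
b=n-x*.0185
for t in np.arange(.03,.431,.04):
    p=b+y*(-.19*np.cos(t)+.01*np.sin(t)+.19)+np.array([0,0,.01*np.cos(t)+.19*np.sin(t)-.01])
    movel(p,speed=.05);f=read_ft_force();print(round(t,2),np.round(f,1),round(read_finger_gap(),4),np.round(read_eef_pos(),4))
    if np.linalg.norm(f)>35:print('stop');break
pause(.3);save('w7.png',read_camera('wrist'));save('s7.png',read_camera('scene'));t7=read_camera('top');save('t7.png',t7)
for c in('scene','top'):
    print(c,[(np.round(r['at']).tolist(),round(r['confidence'],2)) for k in('coupler','tin_center') for r in tip_of(c,k)])
print(read_time_s())
s=cv2.imread('pics/s7.png')[110:240,220:420];t=cv2.imread('pics/t7.png')[80:210,270:470]
cv2.imwrite('pics/end.png',cv2.hconcat([cv2.resize(s,(400,260)),cv2.resize(t,(400,260))]))
E
```

```text
0.0175 0.01423783665777042 6.760239806326583 [ 5.52231356 -5.61329088 -4.41016329]
0.0195 0.0158460669473571 7.117127321046028 [ 5.94479404 -5.4091363  -4.1581996 ]
0.03 [ 6.9 -4.7 -3.2] 0.0126 [0.4733 0.017  0.1004]
0.07 [ 6.4 -4.6 -5.8] 0.012 [0.473  0.0178 0.1077]
0.11 [ 4.8 -5.5 -3.5] 0.0118 [0.4739 0.0188 0.1157]
0.15 [ 6.5 -5.3 -5.7] 0.012 [0.4738 0.0201 0.1228]
0.19 [ 6.6 -5.8 -2.3] 0.0124 [0.4748 0.0216 0.1307]
0.23 [ 6.8 -5.2 -4.6] 0.0121 [0.4749 0.0235 0.1378]
0.27 [ 6.3 -5.5 -5.2] 0.0119 [0.4748 0.0255 0.1446]
0.31 [ 6.6 -6.5 -2.4] 0.0121 [0.4762 0.0279 0.1524]
0.35 [ 6.3 -6.7 -3.6] 0.0119 [0.4764 0.0305 0.1591]
0.39 [ 6.5 -7.6 -0.3] 0.0122 [0.4779 0.0333 0.1666]
0.43 [ 5.8 -7.8 -2.1] 0.0122 [0.4782 0.0364 0.1731]
scene [([322.0, 141.0], 0.73), ([319.0, 284.0], 0.84), ([363.0, 155.0], 0.58)]
top [([251.0, 293.0], 0.9), ([425.0, 143.0], 0.65)]
22.7833
```

View pics/end.png

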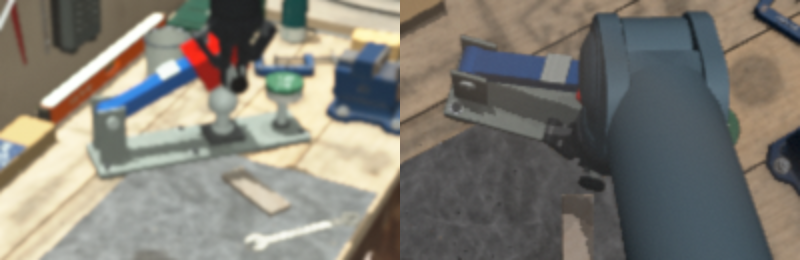

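The tongue is raised with the ball exposed, the gripper still holds the pull, the tin stands upright on the perch, and the offcut hasn't moved. I'm handing in.

```bash
python3 - <<'E'
from h import *
pause(.5);print(read_grasp_force(),read_eef_pos(),sign_off())
E
```

```text
the job is handed in; nothing more can be done
58.53104889392853 [0.47808312 0.03630472 0.17284088] None
```

I handed the job in at about 23 s with the tin let go upright on the perch, the latch pulled about 16 mm, the gripper holding the tongue raised about 8 cm by the latch pull, and the offcut unmoved; I did not check the bolt again after the start, and sign-off returned no verdict.

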